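Portion broccoli through the sprung hopper gate

ROBOT

A 6-joint arm with a two-finger parallel gripper is mounted at the origin on the work surface. World frame = base frame: x ahead of the robot, y to its left, z up, the work surface at z = 0. Lengths are in m, angles in rad, forces in N, time in s.
With the tool pointing down it reaches from about 0.3 to 0.95 m from the base axis. Payload 3.1 kg.
Tool frame: the origin (TCP) lies on the front face of the gripper's body, between the roots of the fingers; the fingertips stand 73 mm ahead of it and the grasp point (between the pads) lies 54 mm ahead of it; z points along the fingers, y is the line along which they close (so a half turn about z gives the same grasp; the last joint's range is limited). The gripper opens to 85 mm and grips with 20 to 120 N. Pads are 22 mm wide; open, the fingers measure 114 mm over their backs; the gripper's body (76 mm by 85 mm) begins 54 mm behind the grasp point. The pads swing forward as they close: fully open they stand 13 mm farther back than shut.
Start: joints at [-1.283, 0.308, 1.634, -0, 1.2, -0.07], TCP at [0.219, -0.585, 0.304] pointing down, gripper open.
Joint ranges: [-3.06, 3.06], [-0.79, 1.96], [0.05, 2.63], [-1.19, 4.34], [0.05, 2.64], [-2.94, 2.94]. Speed limits (rad/s): [2.79, 2.79, 3.14, 3.14, 3.14, 3.14].

INTERFACE

Orientations are given as a unit quaternion [x, y, z, w].
In Python, from station import sense, camera, close_job, silhouettes, tip_of gives the robot as it stands. The module is installed in compiled form; this text tells all that it offers.
- The arm moves only by the tool move_arm, never from a script. Its argument "steps" is one flat list of numbers, 7 for each row, row after row: the shift along the world's x, y, z in cm, then the turn, a rotation vector about the world's x, y, z in rad, then the opening, from 0 (shut) to 1 (fully open). In form: [dx, dy, dz, rx, ry, rz, fingers, dx, dy, dz, rx, ry, rz, fingers, ...]. A call has exactly 5 rows; each row is the pose to reach, as a shift and turn from the pose commanded when the call began; what a row does not reach only later rows make up. A row lasts 1/8 s, in which the tool goes at most 62.5 mm and 10.7 degrees, less where a joint would pass 70% of its speed; a pose out of reach is approached as far as the arm can. A call with a gripper value outside its range is refused whole. The fingers move at their own pace and stop on an object; the grip force is fixed at half the most. Time passes only in rows, so rows that repeat a pose let the fingers close, or fill a call up. It gives the time, the measured TCP pose, the force, the opening and the grip force at its end, in the units of the state.
- sense(): the state, without advancing time (a new reading comes with each control period).
- camera(name): name is "scene" or "top" or "wrist"; returns a dict with "image" (480x640x3 uint8, red, green, blue), "range_z" (480x640 float32, m along the optical axis (not along the pixel's ray), 0 where there is no reading), "vfov" (degrees; the focal length in pixels is half the picture's height over the tangent of half this angle, whatever the lens; pixels are square), "cx", "cy" (the principal point, pixels), "pose" (4x4, takes a point from camera to world coordinates). Camera axes: x right, y up, looking along -z (the intrinsics and any distortion apply to the point x, -y, -z); pixel columns grow to the right and rows downward; lengths in m; the calibration is good to about 2 mm. A picture is of the moment at which its call begins.
- close_job(): hands the job in; it is judged then, once.
Trained networks look in a picture, given as the dict that the camera call returned (one of the last four; its "shot" number tells which), for a name from the list of things; names that differ only in an ending like _2 or _b are one class to them, and where a whole thing is asked for, a point or a joint stands for the part that bears it (a point fixed in the world has none). Each returns a list of dicts, best first, with "conf" (0 to 1); they miss things now and then, are a little off and sometimes report something else, mostly with a low value. They report only what shows in the picture. A call takes as long as a camera call. They do not tell look-alikes from the thing itself.
- silhouettes(label, picture): "region" (480x640 bool, what is visible of it).
- tip_of(label, picture): "xyz" ([x, y, z] in m, in world coordinates, good to about 4 mm: a listed point, or the origin of a listed thing).
The state is a dict: "t": time; "joint_positions": joint angles; "joint_velocities": joint speeds; "joint_efforts": joint torques, N m; "eef_pos": TCP position; "tcp_rot": TCP orientation; "force": force on the tool from outside, world axes, zero at the start; "ft_torque": the same for the moment, N m; "grip_width": finger opening in m; "grasp_force": force on a finger pad.
Only numpy, scipy, OpenCV 4.12 (cv2) and the standard library are available. Lean on these libraries where they do the work, as an engineer would, in place of code of your own. Each camera call takes 0.05 s, during which the arm holds its last target. There are 200 camera calls.

TASK

Scoop up at least two broccoli florets from the tin with the scoop and tip them into the hopper while its gate is shut, then put the scoop down flat, on the counter or back in the tin, leaving the onion, garlic and pepper mill undisturbed throughout. Then swing the hopper's gate arm away from you against its spring all the way to its stop so that at least two florets drop into the bowl underneath, and finish while still holding the arm there: do not let go.

Things in the scene. Friction and masses are not known exactly. Their poses are not given: they have to be found in the camera images.
- tin: white enamel loaf tin fixed to the counter, 106 wide (y), 44 high, walls and floor 4 thick. Origin on its underside; the floor inside runs from x = -110 to 125 at z 4. Upright +x end; the -x end (nearer the robot) slopes outward from the floor at x = -110 to the rim at x = -140, so that pieces ride up it. Florets lie in the -x half, the scoop in the +x half
- scoop: steel dustpan-shaped food scoop, 0.2 kg. Origin: centre of the pan's underside; open nose towards the scoop's own -x. Pan 105 (x) x 84 (y), floor and walls 3 thick, side walls 26 high, back wall 36 high at x = 51, nose edge at x = -52, thinned to 1.5. It starts flat on the tin's floor, nose towards the tin's -x end (up to 0.06 rad askew), 8 mm free on either side
- scoop_grip (a point): where to grip the scoop: on its level black handle bar above the pan, 30 behind (+x) the pan's centre, 81 above its underside. Bar: 85 long (x -10 to 75), 16 wide (y), z 72 to 90 above the underside, on a 12 x 16 post at x = 46
- hopper: fixed aluminium funnel on a steel stand. Origin on the counter below the funnel's axis. Round mouth of inner radius 78 at z 158, narrowing to a tube of inner radius 45 between z 120 and 92; the gate closes the tube from below. The pivot post stands at (0, -95) in the hopper's frame, its housing reaching z 118
- hopper_mouth (a point): centre of the hopper's open mouth, 158 above the counter
- hopper_pivot (a point): on the upright axis about which the gate arm turns, at (0, -95, 88) in the hopper's frame
- gate_arm (a joint): angle of the gate arm: 0 shut (spring rest stop), 1.2 rad at its open stop; grows counterclockwise seen from above, that is, the arm's pin goes from the hopper's -y side to its +x side (away from the robot). The spring always shuts it: 0.25 N m at 0, 0.67 N m at 1.2 (2 to 6 N at the pin)
- gate_pin (a point): middle of the upright black pin at the free end of the gate arm, by which it is swung: 18 diameter, 48 tall (z 92 to 140), this point at z 120, 110 from the pivot axis. The flat steel arm below it is 20 wide, z 84 to 92. The round gate plate is on the arm's other side
- bowl: loose round white enamel bowl, rim radius 71, 55 high, under the hopper's tube. Origin: centre of its underside. 0.45 kg
- floret0: one of four alike broccoli florets, 41 long, 26 high: green round crown (26 diameter) with a pale stem (12 thick). Origin on its underside as it first lies, mid-length; stem along +x. 12 g, rigid, washed and slippery (friction about 0.35 on tin and scoop), lies loose in the tin's near (-x) half
- floret1: one of four alike broccoli florets, 41 long, 26 high: green round crown (26 diameter) with a pale stem (12 thick). Origin on its underside as it first lies, mid-length; stem along +x. 12 g, rigid, washed and slippery (friction about 0.35 on tin and scoop), lies loose in the tin's near (-x) half
- floret2: one of four alike broccoli florets, 41 long, 26 high: green round crown (26 diameter) with a pale stem (12 thick). Origin on its underside as it first lies, mid-length; stem along +x. 12 g, rigid, washed and slippery (friction about 0.35 on tin and scoop), lies loose in the tin's near (-x) half
- floret3: one of four alike broccoli florets, 41 long, 26 high: green round crown (26 diameter) with a pale stem (12 thick). Origin on its underside as it first lies, mid-length; stem along +x. 12 g, rigid, washed and slippery (friction about 0.35 on tin and scoop), lies loose in the tin's near (-x) half
- onion: brown onion, 74 diameter, 78 high, standing on the white board beyond the work; origin at its underside. Leave alone
- garlic: pale garlic bulb, 54 diameter, 55 high, on the board; origin at its underside. Leave alone
- mill: dark wooden pepper mill, 54 diameter, 128 high, on the board; origin at its underside. Leave alone
- scoop_pan (a point): middle of the scoop's pan: straight above the scoop's origin, 15 above its underside. Pushed along the tin's floor to the -x end and then up the slope the pan gathers the florets; they slide out at about 30 deg of nose-down tilt
Things that resemble listed ones, but are neither listed nor needed, are in the scene too. There is more than one size of the scoop; the job needs the middle-sized. Leave any black or purple look-alike of the bowl alone.

How it is judged:
By the outcome, as a careful person would: the job done as asked, in the order asked, and still so for the second after the job is handed in, while the arm keeps its last pose, push and grip.
It also fails if it takes over 72 s, if anything falls off the work surface, if the arm or the gripper's body presses on something with over 40 N, if the wrist force passes 120 N, or if a joint passes its speed limit or range.

## Working session

There is one attempt and no reset: what is moved stays moved. The work goes in short steps, Python scripts to look and compute and a tool call to move; the robot and the scene stay as the last step left them, time stands still between calls to the robot, and variables do not carry over. Pictures are saved under pics/ and viewed, at most 10 in all, crops included, and the job is handed in when it is done.

Besides the shell and the picture viewer there is one more tool, called by a JSON object that holds its "fn" and its "kwargs". move_arm: Moves the arm, as the interface text tells. Its arguments: {"type":"object","properties":{"steps":{"type":"array","items":{"type":"number"}}},"required":["steps"]}

```bash
mkdir -p pics; cat > h.py <<'E'
import numpy as np, cv2
from station import sense, camera, close_job, silhouettes, tip_of
def cloud(p):
    f=240/np.tan(np.radians(p['vfov'])/2); z=p['range_z']; v,u=np.mgrid[:480,:640]
    c=np.stack([(u-p['cx'])*z/f,-(v-p['cy'])*z/f,-z,np.ones_like(z)],-1)
    return (c@np.array(p['pose']).T)[...,:3]
def save(p,n): cv2.imwrite(f'pics/{n}.png',cv2.cvtColor(p['image'],cv2.COLOR_RGB2BGR))
E
python3 - <<'E'
from h import *
s=sense(); print(s['eef_pos'],s['tcp_rot'],s['t'],s['grip_width'])
for n in ['scene','top']:
    p=camera(n); save(p,n+'0'); print(n,[k for k in p],np.round(p['pose'],3).tolist(),p['vfov'])
    for l in ['tin','scoop','scoop_grip','scoop_pan','hopper','hopper_mouth','hopper_pivot','gate_pin','bowl','floret0','onion','garlic','mill']:
        print(l,[(np.round(d['xyz'],3).tolist(),round(d['conf'],2)) for d in tip_of(l,p)][:6])
E
```

```text
[ 0.21866522 -0.58480366  0.30261358] [ 9.84043180e-01  1.77926002e-01 -1.25790114e-04 -1.15884754e-03] 0.0 0.08517869531451534
scene ['image', 'range_z', 'vfov', 'cx', 'cy', 'pose', 'shot'] [[0.794, -0.446, 0.413, 1.038], [0.608, 0.581, -0.542, -0.596], [0.001, 0.681, 0.732, 1.046], [0.0, 0.0, 0.0, 1.0]] 49.79383324906657
tin [([0.516, 0.25, 0.0], 0.6), ([0.789, -0.169, 0.01], 0.22)]
scoop [([0.617, 0.43, -0.003], 0.8), ([0.578, 0.265, 0.004], 0.77), ([0.789, 0.09, 0.015], 0.67)]
scoop_grip [([0.212, 0.349, 0.11], 0.87), ([0.604, 0.413, 0.053], 0.83), ([0.607, 0.28, 0.087], 0.81)]
scoop_pan [([0.615, 0.432, 0.01], 0.89), ([0.218, 0.388, 0.021], 0.73), ([0.58, 0.274, 0.022], 0.65), ([0.439, 0.198, 0.002], 0.58)]
hopper [([0.511, -0.052, -0.0], 0.8), ([0.443, 0.202, -0.0], 0.41), ([0.516, 0.251, 0.001], 0.33)]
hopper_mouth [([0.506, -0.049, 0.158], 0.87)]
hopper_pivot [([0.496, -0.144, 0.084], 0.83), ([0.516, 0.25, 0.002], 0.27)]
gate_pin [([0.48, -0.252, 0.119], 0.77)]
bowl [([0.648, -0.301, 0.0], 0.97), ([0.302, -0.223, 0.004], 0.86), ([0.508, -0.044, 0.001], 0.82), ([0.579, 0.267, 
[... 671 characters left out ...]
0.41, 0.055], 0.58)]
scoop_pan [([0.58, 0.273, 0.02], 0.77), ([0.621, 0.428, 0.011], 0.73), ([0.22, 0.395, 0.019], 0.73)]
hopper [([0.506, -0.05, -0.001], 0.8), ([0.441, 0.205, 0.012], 0.46)]
hopper_mouth [([0.508, -0.048, 0.16], 0.96), ([0.487, 0.218, 0.002], 0.74)]
hopper_pivot [([0.498, -0.146, 0.089], 0.8), ([0.575, 0.272, 0.005], 0.29)]
gate_pin [([0.483, -0.255, 0.118], 0.79)]
bowl [([0.302, -0.224, 0.004], 0.84), ([0.647, -0.298, -0.002], 0.67)]
floret0 [([0.444, 0.203, 0.01], 0.66), ([0.475, 0.26, 0.004], 0.55), ([0.429, 0.251, 0.005], 0.42)]
onion [([0.789, 0.093, 0.01], 0.91)]
garlic [([0.43, 0.249, 0.007], 0.66), ([0.788, -0.002, 0.006], 0.61)]
mill [([0.787, -0.17, 0.008], 0.97)]
```

View pics/scene0.png

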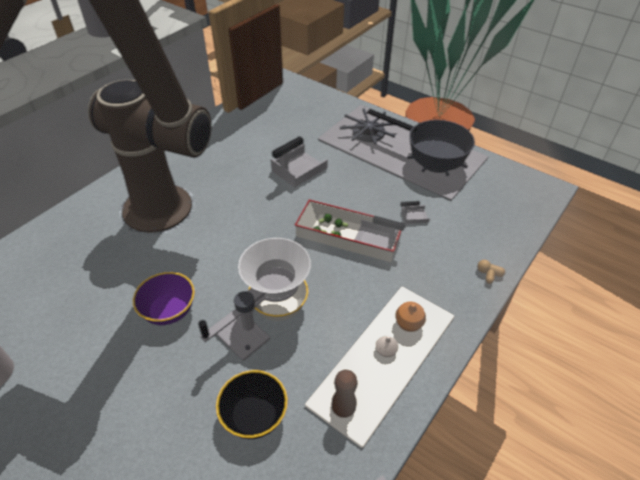

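View pics/top0.png

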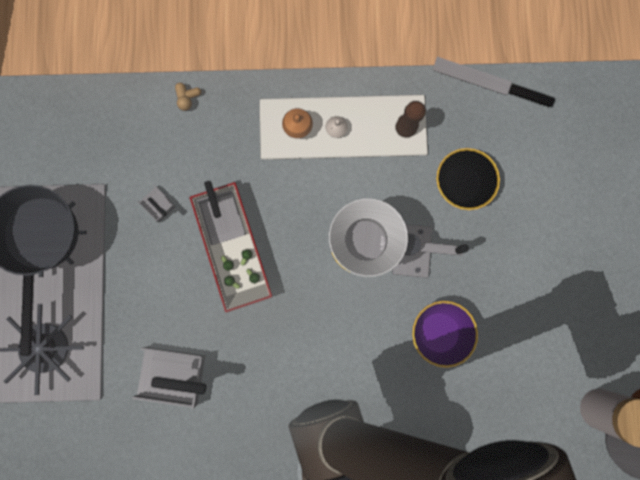

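```bash
python3 - <<'E'
from h import *
p=camera('top'); P=cloud(p); x,y,z=P[...,0],P[...,1],P[...,2]
print(p['cx'],p['cy'])
def rect(m,n):
    q=P[m][:,:2].astype(np.float32); r=cv2.minAreaRect(q); print(n,m.sum(),np.round(q.mean(0),4),r, 'z',np.median(P[m][:,2]))
rg=(x>.33)&(x<.7)&(y>.17)&(y<.34)
rect(rg&(z>.038)&(z<.049),'tinrim?')
rect(rg&(z>.085)&(z<.105),'bar')
hop=(np.hypot(x-.507,y+.048)<.13)
m=hop&(z>.152)&(z<.17); rect(m,'mouth'); print(cv2.fitEllipse(P[m][:,:2].astype(np.float32)))
m=(np.hypot(x-.483,y+.254)<.035)&(z>.132)&(z<.15); rect(m,'pin')
m=(np.hypot(x-.498,y+.145)<.04)&(z>.105)&(z<.128); rect(m,'pivot')
# tin side walls: fit by x slices
for xs in np.arange(.39,.65,.04):
    k=rg&(abs(x-xs)<.006)&(z>.036)&(z<.05); yy=y[k]
    print(xs, np.round([yy.min(),yy.max()],4) if k.any() else None, [np.round(np.median(yy[yy<.25]),4),np.round(np.median(yy[yy>.27]),4)])
E
```

```text
307.376634988138 239.8779524969239
tinrim? 941 [0.5063 0.2534] ((0.5100696086883545, 0.24898628890514374), (0.2794046103954315, 0.11275456845760345), 16.949195861816406) z 0.045773977357256745
bar 283 [0.6097 0.2801] ((0.6104587316513062, 0.2809903025627136), (0.08574037253856659, 0.01651844009757042), 16.0277042388916) z 0.09401748733511162
mouth 1088 [ 0.5111 -0.0544] ((0.5088719129562378, -0.05195301026105881), (0.16138175129890442, 0.16081897914409637), 88.33904266357422) z 0.15666779175741163
((0.5079724788665771, -0.051454342901706696), (0.1533309817314148, 0.15345312654972076), 100.07199096679688)
pin 60 [ 0.4819 -0.2534] ((0.4817570447921753, -0.2538408637046814), (0.016337916254997253, 0.015777546912431717), 48.73286056518555) z 0.14136644206540816
pivot 252 [ 0.4945 -0.151 ] ((0.4943142235279083, -0.1526181399822235), (0.02992928959429264, 0.0447942316532135), 77.28340911865234) z 0.11906119534846005
0.39 [0.1709 0.2703] [np.float64(0.1917), np.float64(0.2703)]
0.43 [0.1704 0.2833] [np.float64(0.1708), np.float64(0.2781)]
0.47 [0.1765 0.2957] [np.float64(0.1812), np.float64(0.2899)]
0.51 [0.1898 0.3073] [np.float64(0.1939), np.float64(0.3028)]
0.5499999999999999 [0.2026 0.3189] [np.float64(0.2062), np.float64(0.3139)]
0.5899999999999999 [0.2156 0.3325] [np.float64(0.2181), np.float64(0.3275)]
0.6299999999999999 [0.2252 0.3396] [np.float64(0.2303), np.float64(0.3163)]
```

The scene view shows the hopper at about (275,270), and the gate pin at (205,328). The loose bowl is under the hopper, and the purple and black bowls are the decoys. The tin is at (350,232) with the florets in its near half and the middle-sized scoop inside. In the top view the scoop's handle is at (212,200), the florets are around (242,265) and the pin is at (462,249). The large scoop (175,375) and the small one (160,203) are look-alikes. The tin's yaw is about 0.298 and its origin about (0.516,0.2505). The bar's yaw is 0.28, with the grip at about (0.608,0.280).

{"fn": "move_arm", "kwargs": {"steps": [1.9,4.3,0,0,0,-0.02,1,3.9,8.6,0,0,0,-0.04,1,5.8,13,0,0,0,-0.06,1,7.8,17.3,0,0,0,-0.078,1,9.7,21.6,0,0,0,-0.078,1]}}

```text
t: 2.08
eef_pos: [0.3164, -0.3681, 0.3041]
tcp_rot: [0.99, 0.139, 0.0, 0.0]
force: [1.4, -0.5, -0.2]
grip_width: 0.0854
grasp_force: 0.0
```

{"fn": "move_arm", "kwargs": {"steps": [1.9,4.3,0,0,0,0,1,3.9,8.6,0,0,0,0,1,5.8,13,0,0,0,0,1,7.8,17.3,0,0,0,0,1,9.7,21.6,0,0,0,0,1]}}

```text
t: 2.7
eef_pos: [0.4134, -0.152, 0.3043]
tcp_rot: [0.99, 0.139, 0.001, 0.0]
force: [1.1, 1.4, -0.2]
grip_width: 0.0854
grasp_force: 0.0
```

{"fn": "move_arm", "kwargs": {"steps": [1.9,4.3,0,0,0,0,1,3.9,8.6,0,0,0,0,1,5.8,13,0,0,0,0,1,7.8,17.3,0,0,0,0,1,9.7,21.6,0,0,0,0,1]}}

```text
t: 3.32
eef_pos: [0.5105, 0.0641, 0.3042]
tcp_rot: [0.99, 0.14, 0.0, 0.0]
force: [-0.6, -0.2, 0.3]
grip_width: 0.0851
grasp_force: 0.0
```

{"fn": "move_arm", "kwargs": {"steps": [1.9,4.3,0,0,0,0,1,3.9,8.6,0,0,0,0,1,5.8,13,-1,0,0,0,1,7.8,17.3,-3,0,0,0,1,9.8,21.7,-6,0,0,0,1]}}

```text
t: 3.95
eef_pos: [0.6094, 0.2814, 0.2448]
tcp_rot: [0.99, 0.14, 0.002, -0.0]
force: [0.8, -1.2, 0.9]
grip_width: 0.0854
grasp_force: 0.0
```

{"fn": "move_arm", "kwargs": {"steps": [-0.1,-0.1,-4,0,0,0,1,-0.1,-0.1,-8,0,0,0,1,-0.1,-0.1,-10.6,0,0,0,1,-0.1,-0.1,-10.6,0,0,0,0,-0.1,-0.1,-10.6,0,0,0,0]}}

```text
t: 4.58
eef_pos: [0.6077, 0.2789, 0.1391]
tcp_rot: [0.99, 0.139, 0.001, -0.0]
force: [-0.1, -0.9, 1.4]
grip_width: 0.0515
grasp_force: 0.0
```

{"fn": "move_arm", "kwargs": {"steps": [0,0,0,0,0,0,0,0,0,0,0,0,0,0,0,0,0,0,0,0,0,0,0,0,0,0,0,0,0,0,0,0,0,0,0]}}

```text
t: 5.2
eef_pos: [0.6079, 0.279, 0.1397]
tcp_rot: [0.99, 0.14, 0.001, -0.0]
force: [-0.1, 0.9, 6.5]
grip_width: 0.0152
grasp_force: 62.0
```

```bash
python3 - <<'E'
from h import *
p=camera('top'); P=cloud(p); x,y,z=P[...,0],P[...,1],P[...,2]
save(p,'top1')
s=sense(); print(s['eef_pos'],s['tcp_rot'],s['force'],s['ft_torque'],s['grip_width'],s['grasp_force'],s['joint_positions'])
I=p['image'].astype(int); g=(I[...,1]>I[...,0]+10)&(I[...,1]>I[...,2]+15)&(x>.35)&(x<.7)&(y>.15)&(y<.35)
n,l,st,c=cv2.connectedComponentsWithStats(g.astype(np.uint8))
u=np.array([np.cos(.298),np.sin(.298)]);v=np.array([-u[1],u[0]])
for i in range(1,n):
    if st[i,4]>15:
        q=P[l==i]; d=q[:,:2].mean(0)-[.516,.2505]; print(st[i,4],np.round(q.mean(0),3),'local',d@u,d@v, (q[:,:2]-[.516,.2505]).dot(u).max())
E
```

```text
[0.60788689 0.27902571 0.13971766] [ 9.90218399e-01  1.39518487e-01  1.42164850e-03 -3.06063371e-04] [-0.93969094 -0.27993309  5.50273901] [-0.14502061  0.03224356 -0.00222421] 0.014801992221990612 62.03941069543362 [ 3.65253445e-01  5.69209787e-01  1.62211122e+00 -4.73827128e-05
  9.47363454e-01  1.65612682e+00]
80 [0.488 0.214 0.039] local -0.03761427106627377 -0.02646480122027911 -0.025405635364334204
89 [0.439 0.2   0.033] local -0.0883390693023163 -0.02598680789747467 -0.06897708154380293
```

{"fn": "move_arm", "kwargs": {"steps": [-1,-0.3,0,0,0,0.018,0,-2.9,-0.9,0,0,0,0.018,0,-4.8,-1.5,0,0,0,0.018,0,-6.7,-2.05,0,0,0,0.018,0,-8.6,-2.65,0,0,0,0.018,0]}}

```text
t: 5.88
eef_pos: [0.5221, 0.2524, 0.1397]
tcp_rot: [0.989, 0.149, 0.003, -0.0]
force: [3.7, 0.9, 6.2]
grip_width: 0.0148
grasp_force: 62.0
```

```bash
python3 - <<'E'
from h import *
p=camera('scene'); cv2.imwrite('pics/s2.png',cv2.resize(cv2.cvtColor(p['image'][180:280,270:430],cv2.COLOR_RGB2BGR),None,fx=5,fy=5,interpolation=cv2.INTER_CUBIC)[:500])
s=sense(); print(s['eef_pos'],s['force'])
E
```

```text
[0.52002281 0.25179671 0.13966737] [-1.40710352  0.47309652  8.91046992]
```

View pics/s2.png

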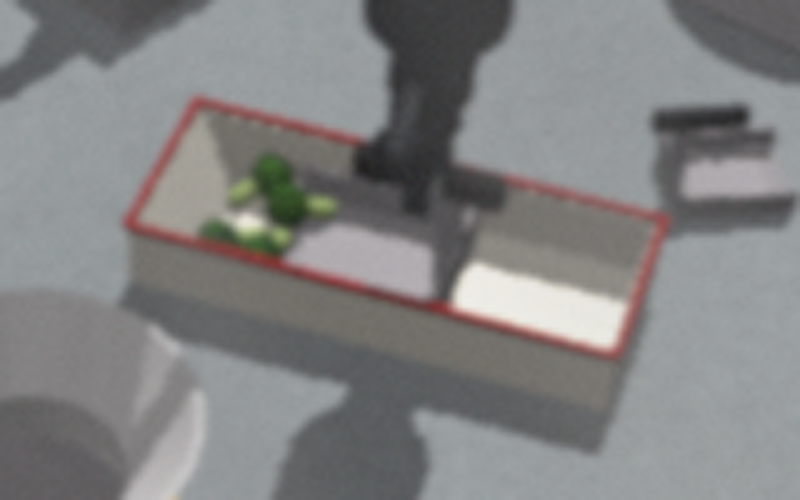

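The crop shows the scoop at mid tin, with its nose at about x=290. All four florets are just ahead of it at (275,175), (290,205), (215,235) and (265,240).

{"fn": "move_arm", "kwargs": {"steps": [-0.7,-0.2,0,0,0,0,0,-1.4,-0.45,0,0,0,0,0,-2.1,-0.65,0,0,0,0,0,-2.6,-0.8,0,0,0,0,0,-2.8,-0.85,0,0,0,0,0]}}

```text
t: 6.55
eef_pos: [0.4993, 0.2465, 0.1419]
tcp_rot: [0.989, 0.147, 0.01, -0.003]
force: [8.0, 4.8, 2.3]
grip_width: 0.0153
grasp_force: 61.8
```

{"fn": "move_arm", "kwargs": {"steps": [0.1,0.05,0,-0.024,0.076,0,0,0.5,0.15,0.1,-0.047,0.153,0,0,0.8,0.25,0.15,-0.07,0.229,0,0,0.95,0.3,0.15,-0.094,0.306,0,0,1.0,0.3,0.15,-0.118,0.382,0,0]}}

```text
t: 7.18
eef_pos: [0.5044, 0.247, 0.1393]
tcp_rot: [0.97, 0.146, -0.195, 0.029]
force: [4.2, 1.3, -0.8]
grip_width: 0.0152
grasp_force: 61.3
```

```bash
python3 - <<'E'
from h import *
p=camera('scene'); cv2.imwrite('pics/s3.png',cv2.resize(cv2.cvtColor(p['image'][180:280,270:430],cv2.COLOR_RGB2BGR),None,fx=5,fy=5,interpolation=cv2.INTER_CUBIC)[:500])
s=sense(); print(s['eef_pos'],s['force'],s['tcp_rot'])
E
```

```text
[0.50408689 0.2467177  0.13856316] [ 2.5902899   0.28411761 -2.82815232] [ 0.96913902  0.1453739  -0.19684437  0.02980408]
```

View pics/s3.png

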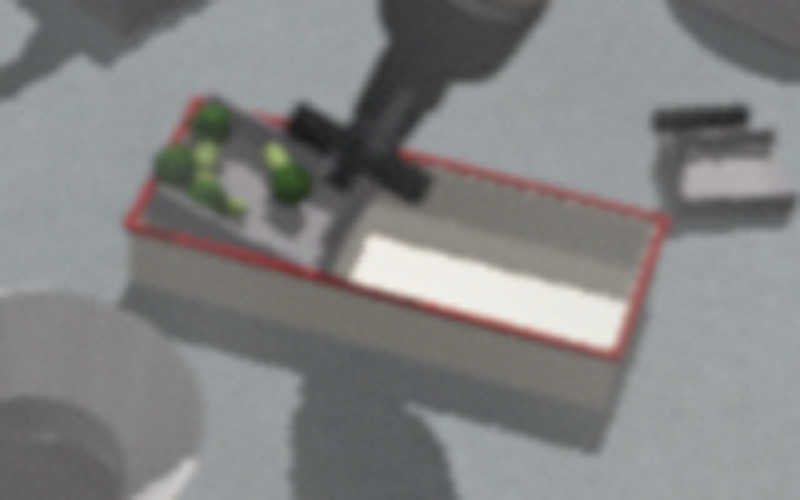

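The nose is at the rim. One floret sits deep in the pan at (290,180), and the other three are around the nose at (212,120), (175,163) and (205,190). I'll tilt further so they slide back.

{"fn": "move_arm", "kwargs": {"steps": [0.5,0.15,0.2,-0.02,0.067,0,0,1.0,0.3,0.4,-0.041,0.134,0,0,1.5,0.45,0.8,-0.062,0.2,0,0,1.7,0.5,1.5,-0.062,0.2,0,0,1.7,0.5,2.5,-0.062,0.2,0,0]}}

```text
t: 7.85
eef_pos: [0.5188, 0.2512, 0.1639]
tcp_rot: [0.943, 0.142, -0.297, 0.045]
force: [0.3, 0.3, -2.6]
grip_width: 0.015
grasp_force: 61.0
```

```bash
python3 - <<'E'
from h import *
p=camera('scene'); cv2.imwrite('pics/s4.png',cv2.resize(cv2.cvtColor(p['image'][180:280,270:430],cv2.COLOR_RGB2BGR),None,fx=5,fy=5,interpolation=cv2.INTER_CUBIC)[:500])
s=sense(); print(s['eef_pos'],s['force'],s['tcp_rot'])
E
```

```text
[0.51963576 0.25157713 0.16611628] [ 0.52046142  0.21330453 -1.71655139] [ 0.94358198  0.14164611 -0.29591266  0.0450015 ]
```

View pics/s4.png

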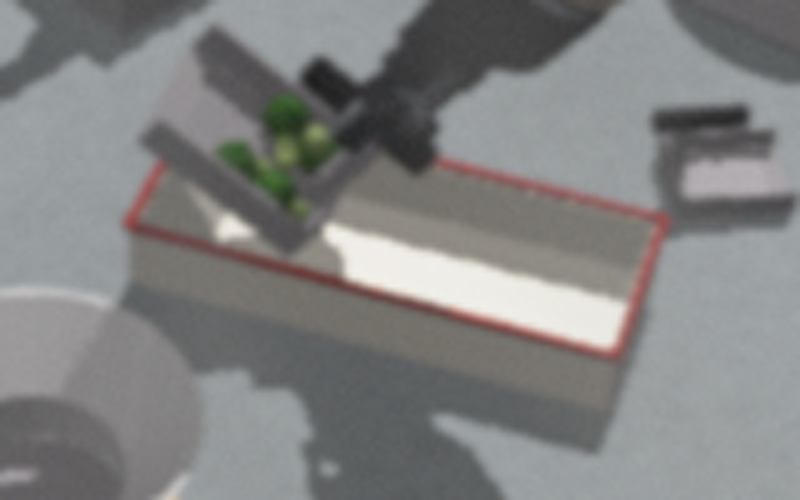

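All four florets, at (285,110), (315,140), (238,155) and (272,180), lie at the back of the pan. Next I lift, level partly and carry them to the hopper.

{"fn": "move_arm", "kwargs": {"steps": [0,0,3.5,0.01,-0.04,0,0,0.5,-1,7,0.03,-0.1,0,0,1,-2.5,10.5,0.05,-0.17,0,0,2,-4.5,14,0.07,-0.23,0,0,3,-7.5,17,0.088,-0.287,0,0]}}

```text
t: 8.52
eef_pos: [0.5492, 0.1764, 0.3367]
tcp_rot: [0.977, 0.147, -0.15, 0.023]
force: [0.6, 0.0, -2.4]
grip_width: 0.0148
grasp_force: 60.9
```

{"fn": "move_arm", "kwargs": {"steps": [2,-3.5,1,0,0,0,0,4.5,-7.5,1.5,0,0,0,0,7,-12,1.5,0,0,0,0,9,-15.5,1.5,0,0,0,0,10.5,-18,1.5,0,0,0,0]}}

```text
t: 9.15
eef_pos: [0.6544, -0.0051, 0.3498]
tcp_rot: [0.977, 0.146, -0.152, 0.023]
force: [0.5, 1.0, -2.2]
grip_width: 0.015
grasp_force: 60.9
```

```bash
cat > pour.py <<'E'
from h import *
from scipy.spatial.transform import Rotation as R
s=sense(); r=R.from_quat(s['tcp_rot']); pos=np.array(s['eef_pos']); print(pos,s['tcp_rot'],s['force'],s['joint_positions'])
# scoop axes: tool x ~ scoop x (bar axis); tool z ~ -scoop z
M=r.as_matrix(); bx=M[:,0]; bz=-M[:,2]
print('bar',bx,'tilt',np.arcsin(bx[2]), 'nose',pos-.082*bx-.135*bz)
E
python3 - <<'E'
from pour import *
yaw=np.arctan2(bx[1],bx[0]); u=np.array([np.cos(yaw),np.sin(yaw),0]); a0=-np.arcsin(bx[2]);print('yaw',yaw,'a0',a0)
p=camera('scene'); save(p,'s5')
yv=np.array([-u[1],u[0],0]); mouth=np.array([.508,-.050,0])
for a in np.linspace(a0,-.85,10):
    f=(a-a0)/(-.85-a0)
    zn=np.interp(f,[0,.5,1],[pos[2]-.105,.175,.165])
    n=mouth+.035*u+[0,0,zn]; t=n+u*(.082*np.cos(a)+.135*np.sin(a))+np.array([0,0,1])*(-.082*np.sin(a)+.135*np.cos(a))
    print(np.round((t-pos)*100,2), np.round((a-a0)*yv,3))
E
```

```text
[ 0.65443717 -0.00511756  0.34976552] [ 0.97725838  0.14585272 -0.15215337  0.02328946] [ 0.54318046  0.9816485  -2.20872786] [-0.03671102  0.47738143  1.33115543 -0.10082991  1.6254979   1.247101  ]
bar [ 0.91115267  0.27798445 -0.30417998] tilt -0.30907749616078134 nose [ 0.54049265 -0.04004927  0.2461054 ]
yaw 0.2961208427919744 a0 0.30907749616078134
[ 0.1   0.01 -0.13] [-0.  0.  0.]
[-1.26 -0.41 -0.24] [ 0.038 -0.123 -0.   ]
[-2.8  -0.87 -0.54] [ 0.075 -0.246 -0.   ]
[-4.47 -1.39 -1.06] [ 0.113 -0.37  -0.   ]
[-6.26 -1.93 -1.81] [ 0.15  -0.493 -0.   ]
[-8.13 -2.5  -2.14] [ 0.188 -0.616 -0.   ]
[-10.06  -3.09  -2.07] [ 0.225 -0.739 -0.   ]
[-12.    -3.68  -2.25] [ 0.263 -0.862 -0.   ]
[-13.93  -4.27  -2.7 ] [ 0.301 -0.985 -0.   ]
[-15.82  -4.85  -3.41] [ 0.338 -1.109 -0.   ]
```

{"fn": "move_arm", "kwargs": {"steps": [-1.25,-0.4,-0.25,0.038,-0.123,0,0,-2.8,-0.9,-0.55,0.075,-0.246,0,0,-4.5,-1.4,-1.05,0.113,-0.37,0,0,-6.25,-1.95,-1.8,0.15,-0.493,0,0,-8.15,-2.5,-2.15,0.188,-0.616,0,0]}}

```text
t: 9.82
eef_pos: [0.5708, -0.0279, 0.3275]
tcp_rot: [0.975, 0.146, 0.166, -0.024]
force: [0.0, 0.2, -2.2]
grip_width: 0.0147
grasp_force: 60.9
```

{"fn": "move_arm", "kwargs": {"steps": [-1.95,-0.6,0.05,0.038,-0.123,0,0,-3.85,-1.2,-0.1,0.075,-0.246,0,0,-5.8,-1.75,-0.55,0.113,-0.369,0,0,-7.7,-2.35,-1.25,0.15,-0.493,0,0,-7.7,-2.35,-1.25,0.15,-0.493,0,0]}}

```text
t: 10.45
eef_pos: [0.4927, -0.0508, 0.3131]
tcp_rot: [0.901, 0.134, 0.407, -0.061]
force: [0.2, -0.2, -2.9]
grip_width: 0.015
grasp_force: 61.1
```

```bash
python3 - <<'E'
from pour import *
p=camera('scene'); q=camera('top')
a=p['image'][190:370,180:380]; b=q['image'][150:330,300:500]
cv2.imwrite('pics/s6.png',cv2.resize(cv2.cvtColor(np.hstack([a,b]),cv2.COLOR_RGB2BGR),None,fx=2,fy=2,interpolation=cv2.INTER_CUBIC))
E
```

```text
[ 0.4927158 -0.0508106  0.3130722] [ 0.90135276  0.13418789  0.40727374 -0.06070343] [ 0.15496918 -0.18437359 -2.90954692] [-0.44862229 -0.19776367  2.33193652  1.09195464  0.61003286  0.01793598]
bar [0.63224342 0.19245543 0.75048595] tilt 0.848797073147614 nose [ 0.53778879 -0.03706301  0.16231269]
```

View pics/s6.png

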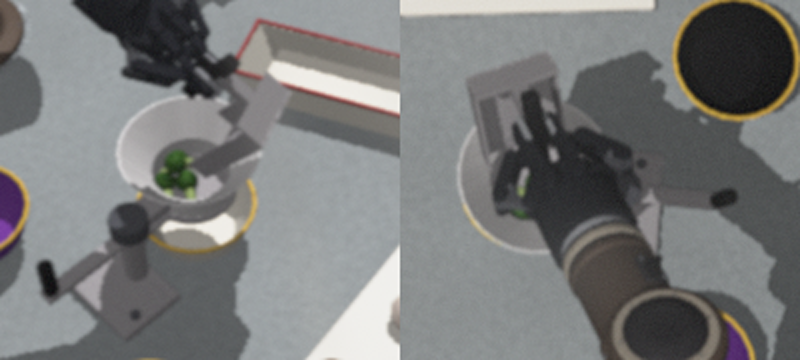

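At least three florets lie on the shut gate at (175,175) in the left half. The right half shows the pan empty and nose-down over the mouth. I'll back out and set the scoop down on the free counter at about (0.60,0.10).

{"fn": "move_arm", "kwargs": {"steps": [1.9,0.6,0.8,-0.037,0.124,0,0,3.85,1.15,1.6,-0.075,0.247,0,0,5.75,1.75,2.2,-0.112,0.37,0,0,7.7,2.35,2.4,-0.15,0.493,0,0,9.6,2.9,2.5,-0.188,0.616,0,0]}}

```text
t: 11.18
eef_pos: [0.5931, -0.0221, 0.342]
tcp_rot: [0.984, 0.148, 0.101, -0.013]
force: [0.5, 0.5, -2.5]
grip_width: 0.0147
grasp_force: 61.0
```

{"fn": "move_arm", "kwargs": {"steps": [1,2,0,-0.03,0.1,0,0,2,5,0,-0.06,0.2,0,0,3,8,0,-0.07,0.232,0,0,3.8,11,-2,-0.07,0.232,0,0,4,13,-6,-0.07,0.232,0,0]}}

```text
t: 11.8
eef_pos: [0.6346, 0.1095, 0.2831]
tcp_rot: [0.989, 0.149, -0.014, 0.004]
force: [0.2, -1.0, -2.0]
grip_width: 0.0149
grasp_force: 61.0
```

```bash
python3 - <<'E'
from pour import *
q=camera('top');P=cloud(q);x,y,z=P[...,0],P[...,1],P[...,2]
save(q,'top7')
I=q['image'].astype(int)
for n,c,r in (('hopper',(.508,-.05),.08),('tin',(.516,.25),.14)):
    m=(np.hypot(x-c[0],y-c[1])<r)&(I[...,1]>I[...,0]+10)&(I[...,1]>I[...,2]+15); print(n,m.sum(),np.round(P[m].mean(0),3))
for d in tip_of('floret0',q): print(np.round(d['xyz'],3),d['conf'])
w=(x>.52)&(x<.70)&(y>.02)&(y<.19); print('nonflat in place area',[(np.percentile(z[w],k)) for k in (5,50,95)])
print('u tilt exact; target shift', (np.array([.6287,.1088,.1355])-pos)*100, 'rot to level', R.from_matrix(np.array([[1,0,0],[0,1,0],[0,0,1]])).as_rotvec(), 'bz',bz)
E
```

```text
[0.63464659 0.10947226 0.28307176] [ 0.98878271  0.14865264 -0.01406506  0.00365005] [ 0.20428165 -0.97419944 -2.02247951] [ 0.10645121  0.37598138  1.58683663 -0.0090918   1.20658231  1.3821613 ]
bar [ 0.95540913  0.29386765 -0.02889976] tilt -0.028903780089469297 nose [0.55269458 0.08383613 0.15049855]
hopper 404 [ 0.489 -0.057  0.118]
tin 0 [nan nan nan]
[ 0.487 -0.052  0.109] 0.64
[ 0.488 -0.086  0.106] 0.59
[ 0.511 -0.073  0.103] 0.48
[ 0.464 -0.057  0.104] 0.41
nonflat in place area [np.float64(0.29577160641786177), np.float64(0.5586183722248057), np.float64(0.6157550105850936)]
u tilt exact; target shift [ -0.59465942  -0.06722565 -14.75717574] rot to level [0. 0. 0.] bz [0.0267294  0.01139983 0.9995777 ]<stdin>:6: RuntimeWarning: Mean of empty slice.
  ret = um.true_divide(
```

{"fn": "move_arm", "kwargs": {"steps": [-0.5,0,-5,0.008,-0.028,0,0,-0.5,0,-9.5,0.008,-0.028,0,0,-0.5,0,-12.5,0.008,-0.028,0,0,-0.5,0,-14,0.008,-0.028,0,0,-0.5,0,-14.6,0.008,-0.028,0,0]}}

```text
t: 12.52
eef_pos: [0.6279, 0.1067, 0.1356]
tcp_rot: [0.989, 0.148, -0.003, 0.002]
force: [-7.8, -0.5, 17.9]
grip_width: 0.0152
grasp_force: 63.7
```

{"fn": "move_arm", "kwargs": {"steps": [0,0,-0.1,0,0,0,0,0,0,-0.2,0,0,0,0,0,0,-0.2,0,0,0,0.15,0,0,-0.2,0,0,0,0.4,0,0,-0.2,0,0,0,0.5]}}

```text
t: 13.15
eef_pos: [0.6285, 0.1072, 0.1335]
tcp_rot: [0.989, 0.148, -0.002, 0.002]
force: [0.3, 0.0, 0.2]
grip_width: 0.0429
grasp_force: 0.0
```

```bash
python3 - <<'E'
from pour import *
q=camera('scene'); P=cloud(q); x,y,z=P[...,0],P[...,1],P[...,2]
cv2.imwrite('pics/s8.png',cv2.resize(cv2.cvtColor(q['image'][180:340,230:450],cv2.COLOR_RGB2BGR),None,fx=3,fy=3,interpolation=cv2.INTER_CUBIC))
print(s['grip_width'])
E
```

```text
[0.62845493 0.10719715 0.13351349] [ 0.98896174  0.14815377 -0.00169421  0.00150237] [0.33875291 0.02026381 0.17508308] [ 0.10187729  0.53012111  1.7012859  -0.00399194  0.91343356  1.37771482]
bar [ 0.95609518  0.29303174 -0.00379617] tilt -0.0037961802920524353 nose [ 0.54966283  0.08269961 -0.00117384]
0.04291282874273663
```

View pics/s8.png

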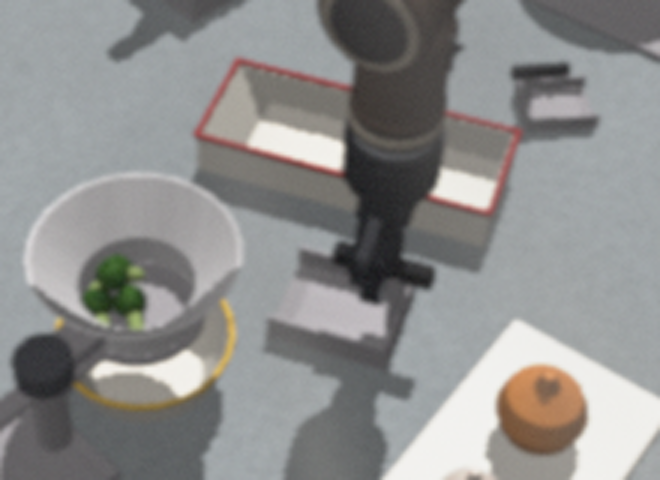

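The scoop sits flat and empty on the counter at (340,310). The florets lie in the hopper around (118,290), and the tin is empty. From the pin and mouth positions, the pivot is at about (0.496,-0.145) and the pin at (0.482,-0.2535).

{"fn": "move_arm", "kwargs": {"steps": [0,0,4,0,0,0,0.5,0,0,8,0,0,0,0.7,0,-2,12,0,0,0.1,1,-2,-7,13.6,0,0,0.25,1,-4,-12,13.6,0,0,0.4,1]}}

```text
t: 13.82
eef_pos: [0.5886, -0.0139, 0.2711]
tcp_rot: [0.939, 0.345, -0.0, 0.003]
force: [-0.4, -0.4, -0.1]
grip_width: 0.0851
grasp_force: 0.0
```

{"fn": "move_arm", "kwargs": {"steps": [-2.1,-4.8,0,0,0,0.15,1,-4.2,-9.6,0,0,0,0.3,1,-6.4,-14.5,0,0,0,0.45,1,-8.5,-19.3,0,0,0,0.6,1,-10.6,-24.1,0,0,0,0.746,1]}}

```text
t: 14.45
eef_pos: [0.4808, -0.2555, 0.2686]
tcp_rot: [0.749, 0.663, -0.002, 0.004]
force: [1.4, -0.1, -0.2]
grip_width: 0.0853
grasp_force: 0.0
```

```bash
python3 - <<'E'
from pour import *
for n in ('scene','wrist'):
    q=camera(n)
    for l in ('gate_pin','scoop'): print(n,l,[(np.round(d['xyz'],3).tolist(),round(d['conf'],2)) for d in tip_of(l,q)][:4])
    P=cloud(q); x,y,z=P[...,0],P[...,1],P[...,2]
    m=(np.hypot(x-.482,y+.2535)<.03)&(z>.1)&(z<.15); print(m.sum(),np.round([np.median(P[m],0),P[m].min(0),P[m].max(0)],4).tolist())
save(q,'w9')
print('tool y',M[:,1])
E
```

```text
[ 0.48076244 -0.2554958   0.26864539] [ 0.74904237  0.66250985 -0.00174683  0.00362988] [ 1.38211012 -0.08151828 -0.19756412] [-0.56604572  0.18894483  1.85918137 -0.0060617   1.08746551 -0.4407918 ]
bar [ 0.12215531  0.99248321 -0.00742656] tilt -0.007426628344259965 nose [ 0.47104173 -0.337926    0.13425875]
scene gate_pin [([0.482, -0.254, 0.12], 0.66)]
scene scoop [([0.22, 0.393, 0.001], 0.88), ([0.621, 0.428, 0.0], 0.8), ([0.6, 0.093, 0.002], 0.67)]
138 [[0.4848, -0.2594, 0.1295], [0.4719, -0.2664, 0.101], [0.4909, -0.2485, 0.1441]]
wrist gate_pin [([0.479, -0.258, 0.122], 0.71)]
wrist scoop []
1415 [[0.4812, -0.2526, 0.1378], [0.472, -0.265, 0.1001], [0.4898, -0.2475, 0.1405]]
tool y [ 0.99250858 -0.12213506  0.00312328]
```

{"fn": "move_arm", "kwargs": {"steps": [0.1,0.1,-3.5,0,0,0,1,0.1,0.1,-7,0,0,0,1,0.1,0.1,-9.3,0,0,0,1,0.1,0.1,-9.3,0,0,0,0,0.1,0.1,-9.3,0,0,0,0]}}

```text
t: 15.38
eef_pos: [0.4834, -0.2524, 0.1763]
tcp_rot: [0.75, 0.661, -0.002, 0.004]
force: [-0.2, 0.1, 0.9]
grip_width: 0.0512
grasp_force: 0.0
```

{"fn": "move_arm", "kwargs": {"steps": [0,0,0,0,0,0,0,0,0,0,0,0,0,0,0,0,0,0,0,0,0,0,0,0,0,0,0,0,0,0,0,0,0,0,0]}}

```text
t: 16.0
eef_pos: [0.4827, -0.2532, 0.1768]
tcp_rot: [0.751, 0.661, -0.002, 0.003]
force: [-1.8, 1.0, 6.6]
grip_width: 0.0164
grasp_force: 58.3
```

```bash
python3 - <<'E'
from pour import *
print(s['grip_width'],s['grasp_force'])
piv=np.array([.4959,-.1447]); d=pos[:2]-piv; r=np.hypot(*d); th=np.arctan2(d[1],d[0]); print('r',r,'th',th)
for k in np.arange(.12,1.3,.12): print(round(k,2),np.round((piv+.11*np.array([np.cos(-1.698+k),np.sin(-1.698+k)])-(piv+.11*np.array([np.cos(-1.698),np.sin(-1.698)])))*100,2))
E
```

```text
[ 0.48265009 -0.25322456  0.17684985] [ 0.7508054   0.66051212 -0.00180706  0.00342314] [-1.8106495   1.02565974  6.63067065] [-0.56063314  0.31279884  1.91713095 -0.0068775   0.90614007 -0.42862426]
bar [ 0.12744094  0.99181977 -0.00723554] tilt -0.007235605218136648 nose [ 0.47244409 -0.33556997  0.04244721]
0.016375786270306843 58.33627939224243
r 0.10933041380613738 th -1.6922863792830372
0.12 [ 1.32 -0.09]
0.24 [ 2.63 -0.02]
0.36 [3.93 0.21]
0.48 [5.2  0.59]
0.6 [6.4  1.12]
0.72 [7.54 1.79]
0.84 [8.59 2.59]
0.96 [9.53 3.51]
1.08 [10.36  4.54]
1.2 [11.06  5.66]
```

{"fn": "move_arm", "kwargs": {"steps": [1.3,-0.1,0.1,0,0,0.12,0,2.65,0,0.1,0,0,0.24,0,3.95,0.2,0.1,0,0,0.36,0,5.2,0.6,0.1,0,0,0.48,0,6.4,1.1,0.1,0,0,0.6,0]}}

```text
t: 16.62
eef_pos: [0.5455, -0.2414, 0.1769]
tcp_rot: [0.521, 0.854, -0.001, 0.002]
force: [-5.4, 2.7, 5.7]
grip_width: 0.0166
grasp_force: 59.2
```

{"fn": "move_arm", "kwargs": {"steps": [1.1,0.7,0,0,0,0.12,0,2.2,1.5,0,0,0,0.24,0,3.1,2.4,0,0,0,0.36,0,3.95,3.4,0,0,0,0.48,0,4.6,4.5,0,0,0,0.59,0]}}

```text
t: 17.25
eef_pos: [0.5901, -0.1971, 0.1769]
tcp_rot: [0.25, 0.968, -0.001, 0.0]
force: [-11.9, -5.9, 7.2]
grip_width: 0.0167
grasp_force: 59.8
```

```bash
python3 - <<'E'
from pour import *
print(s['grip_width'],s['grasp_force'],s['ft_torque'])
piv=np.array([.4959,-.1447]); d=pos[:2]-piv; r=np.hypot(*d); th=np.arctan2(d[1],d[0]); print('r',r,'gate',th+1.695)
q=camera('scene'); P=cloud(q); save(q,'s10'); t=camera('top')
a=q['image'][190:390,180:380]; b=t['image'][150:350,300:500]
cv2.imwrite('pics/s10.png',cv2.resize(cv2.cvtColor(np.hstack([a,b]),cv2.COLOR_RGB2BGR),None,fx=2,fy=2,interpolation=cv2.INTER_CUBIC))
for l in ('floret0','gate_pin'):print([(np.round(d['xyz'],3).tolist(),round(d['conf'],2)) for d in tip_of(l,q)])
E
```

```text
[ 0.59006973 -0.19710913  0.17687084] [ 2.49501656e-01  9.68373947e-01 -8.43181201e-04  3.34399775e-04] [-11.89796005  -5.94755304   7.20260563] [-0.39174729  0.44397841  1.72809305 -0.00191348  0.96862512 -1.45712905]
bar [-0.87549762  0.48322124 -0.0010684 ] tilt -0.0010683984749353726 nose [ 0.66189117 -0.23697626  0.04195867]
0.01665614467275918 59.8016220331192 [-1.29980669  1.74017213 -0.19774081]
r 0.10777130847158349 gate 1.1871502701977084
[([0.503, -0.051, 0.005], 0.51), ([0.478, -0.024, 0.03], 0.49), ([0.509, -0.047, 0.001], 0.43)]
[([0.592, -0.197, 0.12], 0.65)]
```

View pics/s10.png

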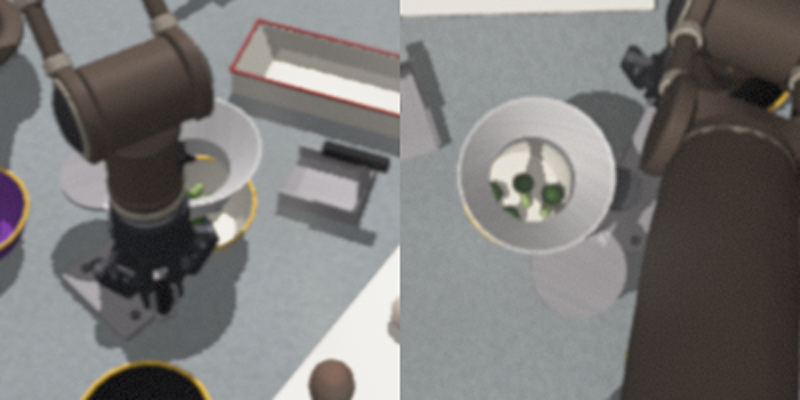

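The right half shows the gate plate swung clear at (578,272). The florets have dropped into the bowl, seen through the tube at (523,182) and (553,195). Next I press a little further to make sure the arm is at its stop.

{"fn": "move_arm", "kwargs": {"steps": [0,0.1,0,0,0,0.01,0,0.05,0.25,0,0,0,0.02,0,0.1,0.4,0,0,0,0.02,0,0.15,0.5,0,0,0,0.02,0,0.15,0.5,0,0,0,0.02,0]}}

```text
t: 18.08
eef_pos: [0.5903, -0.1964, 0.1769]
tcp_rot: [0.242, 0.97, -0.004, 0.0]
force: [-12.4, -12.5, 5.6]
grip_width: 0.0165
grasp_force: 59.9
```

```bash
python3 - <<'E'
from h import *
t=camera('top');P=cloud(t);I=t['image'].astype(int);m=(np.hypot(P[...,0]-.508,P[...,1]+.05)<.07)&(I[...,1]>I[...,0]+10)&(I[...,1]>I[...,2]+15)
print(m.sum(),np.percentile(P[m][:,2],[5,50,95])); s=sense(); print(s['force'],s['eef_pos'])
if np.percentile(P[m][:,2],95)<.06: print(close_job())
E
```

```text
134 [0.0153416  0.0278332  0.03306235]
[-12.3328737  -12.09499233   5.01094752] [ 0.59027061 -0.19644957  0.17687788]
the job is handed in; nothing more can be done
None
```

I scooped all four florets from the tin, tipped them into the hopper with its gate shut, and set the scoop down flat on the counter. I then swung the gate arm to its stop, so every floret still in view was down in the bowl, and handed the job in at about 18 s still gripping the pin; the onion, garlic and pepper mill were never approached.

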